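Close the instrument case and hold its recessed reset button down

TASK

The instrument on the repair bench is back together inside: swing its open lid fully shut first, then draw the pen-shaped stylus out of its stand, reach it tip first through the small round hole in the shut lid and press the recessed reset button right down. Finish while still gripping the stylus and holding the button down with it; do not let go. Leave the spool, the phone and the screwdriver where they lie.

Things in the scene. Friction and masses are not known exactly. Their poses are not given: they have to be found in the camera images.
- case: Black open-topped instrument case with a green circuit board inside, fixed to the bench: 150 (x) x 200 (y) x 52 mm high, walls 4 mm. Origin at the centre of its underside on the bench; x points from the front wall (free edge of the lid) to the hinge side, z up. It stands with its hinge side away from the robot, turned up to about 0.4 rad either way. Its button is a white round button on the board, at x = 5, y = 50 mm in this frame.
- lid (a joint): Hinge angle of the lid, rad: 0 = fully shut on the case, growing as it opens upward (starts between 0.6 and 1.1, stop at 1.4). The hinge is stiff: the lid stays where it is left; closing it takes 1 to 3 N at the tab.
- lid_hinge (a point): Middle of the hinge line, at the top of the case's far wall (52 mm above the bench, 75 mm along the case's x from its centre). The hinge line runs along the case's y. Fixed.
- lid_tab (a point): Middle of the upper (outer) face of the tab at the middle of the lid's free edge. The lid is a black plate 150 x 200 x 4 mm; the tab is 50 mm wide, 4 mm thick, sticks out 21 mm past the edge, and this point is 160 mm from the hinge line and 11 mm from the tab's end. Moves with the lid; 56 mm above the bench when shut. Site's x points from the tab to the hinge, z out of the lid's outer face. Nothing is under the tab outside the case.
- lid_hole (a point): Centre of the round through hole (17 mm wide) in the lid, at its outer face; moves with the lid. Shut, it lies 56 mm above the bench, straight above the button; a thin grey raised ring, 23 mm wide, surrounds it. (The larger framed rectangle beside it is a closed glass window.) Site axes as those of lid_tab.
- reset (a joint): Travel of the reset button, m: 0 = up, 0.006 = fully down. A spring pushes it up: it begins to move at 1.5 N and takes 5 N fully down.
- reset_top (a point): Centre of the top face of the round reset button (16 mm wide), which is pressed straight down; 32 mm above the bench when up, that is 24 mm below the outer face of the shut lid. Moves with the button.
- stand: Fixed metal stand, 66 x 66 mm base, four posts and a 60 x 60 mm top plate whose upper face is 62 mm above the bench, with an 11 mm through hole in its middle. Origin at the centre of its underside. It may be on the left or the right of the case.
- stylus_center (a point): Point half-way along the stylus, on its axis. The stylus is a straight pen, 125 mm long, 40 g: a 16 mm round black plastic handle 70 mm long above a 7 mm round steel shaft 55 mm long. It starts upright in the stand, the handle's shoulder resting on the top plate and the shaft hanging through the hole, so it is drawn straight up. Site's z points from the tip to the handle's end.
- stylus_grip (a point): Point on the stylus's axis in its handle, 95 mm from the tip and 30 mm below the handle's end (102 mm above the bench at the start): a good place to grip, from above, at any yaw.
- stylus_tip (a point): The very tip of the stylus's steel shaft, on its axis.
- spool: Loose solder spool standing on its flange, 54 mm wide, 30 mm high, to be left alone. Origin at the centre of its underside.
- phone: Loose black phone lying flat, 75 x 155 x 9 mm, to be left alone. Origin at the centre of its underside.
- screwdriver: Loose screwdriver lying on the bench, to be left alone. Origin at its underside.
Mind the look-alikes: they are no part of the job. What is meant by the part that bears stylus_center is not yellow, and is the smaller of those in its own colour.

How it is judged (in metres and radians):
On the way, in this order (a step that is already met when the one before it is completed fails the run):
1. the lid is swung shut (value of joint lid below 0.05 rad), for 0.2 s.
2. the stylus is drawn up out of its stand, the lid still shut (value of joint lid below 0.05 rad and height (world z) of stylus_tip above 0.066 m), for 0.1 s.
At the end, for the whole second after the job is handed in: The lid is shut (under 0.05 rad), the stylus reaches through its hole with the tip on the button (within 10 mm of the centre of its top), the button is held at least 4.5 mm of its 6 mm down, and the robot's fingers still grip the stylus (over 2 N), which stands within 0.4 rad of upright (value of joint lid below 0.05 rad and value of joint reset above 0.0045 m and distance between stylus_tip and reset_top below 0.01 m and contact force between the fingers and stylus above 2 N and angle between stylus_center's own z axis and vertical below 0.4 rad); the arm keeps its last pose, push and grip.
It fails at once if spool disturbed (moved over 30 mm) (distance of spool from where it was at the start of the episode above 0.03 m).
It fails at once if phone disturbed (moved over 30 mm) (distance of phone from where it was at the start of the episode above 0.03 m).
It fails at once if screwdriver disturbed (moved over 30 mm) (distance of screwdriver from where it was at the start of the episode above 0.03 m).
It also fails if it takes over 72 s, if anything falls off the work surface, if the arm or the gripper's body presses on something with over 40 N, if the wrist force passes 120 N, or if a joint passes its speed limit or range.

ROBOT

A 7-joint arm with a two-finger parallel gripper is mounted at the origin on the work surface. World frame = base frame: x ahead of the robot, y to its left, z up, the work surface at z = 0. Lengths are in mm, angles in rad, forces in N, time in s.
With the tool pointing down it reaches from about 425 to 950 mm from the base axis. Payload 4.7 kg.
Tool frame: the origin (TCP) lies at the very end of the fingers, on their centre line; the grasp point (between the pads) lies 19 mm behind it; z points along the fingers, y is the line along which they close (so a half turn about z gives the same grasp; the last joint's range is limited). The gripper opens to 87 mm and grips with 3 to 60 N. Pads are 19 mm wide; open, the fingers measure 117 mm over their backs; the gripper's body (75 mm by 190 mm) begins 51 mm behind the grasp point.
Start: joints at [-1.25, 0.469, -0.049, 1.532, 0.024, 1.141, -0.082], TCP at [231.29, 634.156, 222.573] pointing down, gripper open.
Joint ranges: [-2.59, 2.59], [-0.33, 1.99], [-1.39, 1.29], [0.1, 2.45], [-1.04, 4.18], [0.21, 1.99], [-2.66, 2.66]. Speed limits (rad/s): [2.57, 2.57, 3.14, 3.14, 3.14, 3.14, 3.14].

INTERFACE

Orientations are given as [roll, pitch, yaw] about the fixed x, y, z axes, in that order (R = Rz(yaw) Ry(pitch) Rx(roll)).
In Python, from plant import ctrl gives the robot as it stands.
- The arm moves only by the tool servo_tool, never from a script. Its argument "plan" is one flat list of numbers, 7 for each row, row after row: the shift along the world's x, y, z in mm, then the turn, a rotation vector about the world's x, y, z in degrees, then the finger opening in mm, from 0 to 87. A call has 1 to 20 rows; each row shifts and turns the commanded pose from where the row before left it; what a row does not reach is not made up. A row lasts 1/10 s, in which the tool goes at most 50 mm and 8.59 degrees, less where a joint would pass 70% of its speed; a pose out of reach is approached as far as the arm can. A call is refused whole if a number of a shift passes 50 or a number of a turn 8.59, either way. A call with a gripper value outside its range is refused whole. The fingers move at their own pace and stop on an object; "newtons" is the grip in N (left out, the last holds). Time passes only in rows, so rows that do not move let the fingers close. It gives the time, the measured TCP pose, the force, the opening and the grip force at its end, in the units of the state.
- ctrl.observe(): the state, without advancing time (a new reading comes with each control period).
- ctrl.grab_frame(name): name is "scene" or "top" or "wrist"; returns (picture, depth): 420x560x3 uint8, red, green, blue; 420x560 float32, mm along the optical axis (not along the pixel's ray), 0 where there is no reading.
- ctrl.get_calibration(name): a dict with "camera_matrix" (3x3 intrinsics, pixels), "k1" (the pictures are not rectified: a ray, as slopes to the right and down, at radius r is drawn at 1 + k1 r^2 times it, then the intrinsics apply), "R" (3x3) and "t" (3): a world point X has camera coordinates R X + t; the wrist camera has in their place "tool_from_camera" (4x4, takes a point from camera to tool coordinates, whose origin is the TCP and whose axes are the flange's). Camera axes: x right, y down, z forward; pixel columns grow to the right and rows downward; lengths in mm; the calibration is good to about 2 mm. A picture is of the moment at which its call begins: read the wrist's pose just before it. get_calibration takes no time and is no camera call.
- ctrl.close_job(): hands the job in; it is judged then, once.
Trained networks look in the newest picture that a camera, given by its name, has taken for a name from the list of things; names that differ only in an ending like _2 or _b are one class to them, and where a whole thing is asked for, a point or a joint stands for the part that bears it (a point fixed in the world has none). Each returns a list of dicts, best first, with "score" (0 to 1); they miss things now and then, are a little off and sometimes report something else, mostly with a low value. They report only what shows in the picture. A call takes as long as a camera call. They do not tell look-alikes from the thing itself.
- ctrl.find_in(camera, label): "position" ([x, y, z] in mm, in world coordinates, good to about 4 mm: the middle of the surface that is visible of it).
- ctrl.silhouettes(camera, label): "pixels" (420x560 bool, what is visible of it).
- ctrl.landmark_of(camera, label): "position" ([x, y, z] in mm, in world coordinates, good to about 4 mm: a listed point, or the origin of a listed thing).
The state is a dict: "t": time; "q": joint angles; "dq": joint speeds; "effort": joint torques, N m; "tcp_pos": TCP position; "ee_rot": TCP orientation; "force": force on the tool from outside, world axes, zero at the start; "torque": the same for the moment, N m; "gripper_width": finger opening in mm; "gripper_force": force on a finger pad.
Only numpy, scipy, OpenCV 4.12 (cv2) and the standard library are available. Lean on these libraries where they do the work, as an engineer would, in place of code of your own. Each camera call takes 0.05 s, during which the arm holds its last target. There are 200 camera calls.

## Working session

There is one attempt and no reset: what is moved stays moved. The work goes in short steps, Python scripts to look and compute and a tool call to move; the robot and the scene stay as the last step left them, time stands still between calls to the robot, and variables do not carry over. Pictures are saved under pics/ and viewed, at most 10 in all, crops included, and the job is handed in when it is done.

Besides the shell and the picture viewer there is one more tool, called after "Emit:" as a command line: name --argument value ..., lists and objects as JSON in quotes. servo_tool: Moves the arm, as the interface text tells. Its arguments: {"type":"object","properties":{"plan":{"type":"array"},"newtons":{"type":"number"}},"required":["plan"]}

```bash
mkdir -p pics; cat > h.py <<'E'
import numpy as np, cv2
from plant import ctrl
def save(n,im): cv2.imwrite('pics/'+n,im[:,:,::-1])
def r(p): return np.round(np.array(p),1).tolist()
def world(cam,depth,px):
    c=ctrl.get_calibration(cam);K=np.array(c['camera_matrix'])
    px=np.array(px,float).reshape(-1,2)
    d=np.array([c['k1'],0,0,0,0],float)
    n=cv2.undistortPoints(px[:,None],K,d)[:,0]
    z=np.array([depth[int(round(v)),int(round(u))] for u,v in px])
    P=np.c_[n*z[:,None],z]
    return (P-np.array(c['t']))@np.array(c['R'])
def lm(cam,names,f='landmark_of'):
    for n in names:
        try: print(cam,n,[(round(d['score'],2),r(d['position'])) for d in getattr(ctrl,f)(cam,n)][:5])
        except Exception as e: print(n,e)
E
python3 - <<'E'
from h import *
a,da=ctrl.grab_frame('scene');b,db=ctrl.grab_frame('top')
save('scene.png',a);save('top.png',b)
for cam in('scene','top'): lm(cam,['case','lid_tab','lid_hole','lid_hinge','stand','stylus_grip','stylus_tip','spool','phone','screwdriver'])
print({k:r(v) if k!='t' else v for k,v in ctrl.observe().items()})
E
```

```text
scene case [(0.93, [552.2, 62.7, 2.9])]
scene lid_tab [(0.97, [547.2, 62.8, 193.3]), (0.56, [738.9, -280.9, 1.6])]
scene lid_hole [(0.79, [596.7, 104.9, 117.1]), (0.51, [424.9, -328.5, 74.3])]
scene lid_hinge [(0.91, [621.0, 56.4, 53.4])]
scene stand [(0.79, [426.9, -325.1, 2.4])]
scene stylus_grip [(0.97, [412.6, -413.2, 91.0]), (0.82, [339.9, -318.3, 128.5]), (0.78, [417.9, -328.1, 101.2])]
scene stylus_tip [(0.63, [336.1, -326.8, -0.6]), (0.61, [408.7, -406.9, 0.6]), (0.29, [548.6, 63.5, 193.3])]
scene spool []
scene phone [(0.64, [738.0, -279.2, 3.1])]
scene screwdriver [(0.56, [751.3, 257.9, -1.2])]
top case [(0.86, [543.1, 59.8, -0.1])]
top lid_tab [(0.87, [548.7, 59.4, 193.2]), (0.27, [547.1, 61.1, 0.7])]
top lid_hole [(0.74, [595.4, 107.2, 113.0])]
top lid_hinge [(0.98, [625.4, 54.5, 53.1])]
top stand [(0.74, [424.5, -330.8, -4.9])]
top stylus_grip [(0.76, [339.8, -319.1, 125.5]), (0.46, [426.9, -328.2, 107.5]), (0.43, [409.4, -409.2, 98.3])]
top stylus_tip [(0.67, [409.5, -407.8, 2.1]), (0.56, [339.3, -321.1, 2.1]), (0.55, [426.3, -328.6, 72.9])]
top spool [(0.78, [438.7, 344.5, 0.1])]
top phone [(0.94, [738.5, -273.9, -1.1])]
top screwdriver [(0.87, [745.7, 257.9, 1.1])]
{'t': 1.1, 'q': [-1.2, 0.5, -0.0, 1.5, 0.0, 1.1, -0.1], 'dq': [-0.0, -0.0, 0.0, -0.0, -0.0, -0.0, -0.0], 'effort': [0.0, -50.8, -0.1, -23.6, -0.1, 0.0, 0.0], 'tcp_pos': [231.3, 634.2, 222.6], 'ee_rot': [3.1, -0.0, 2.8], 'force': [-0.4, -0.0, 0.8], 'torque': [0.0, 0.0, -0.0], 'gripper_force': 0.0, 'gripper_width': 87.0}
```

View pics/scene.png

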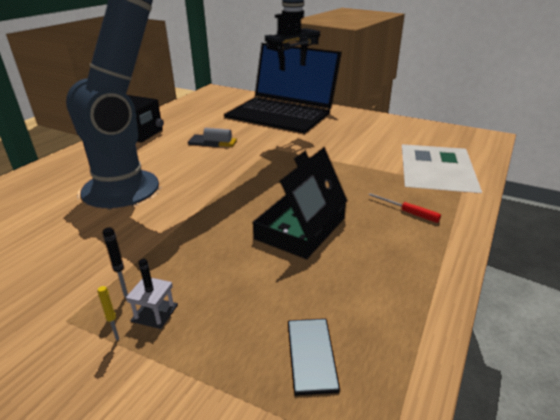

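View pics/top.png

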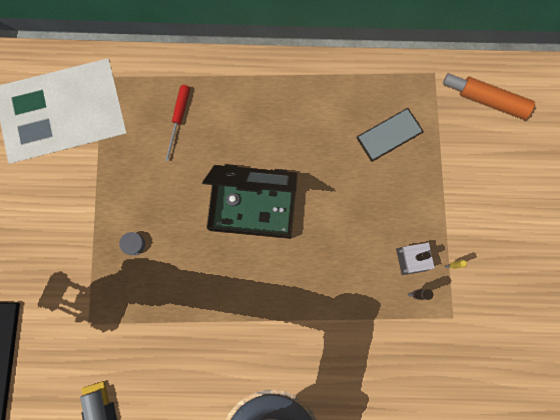

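Candidates for the stylus in the scene picture:
- the large black one at (114,250)
- the yellow one at (107,305)
- the small black one at (147,275), upright in the stand

The small black one fits: it is not yellow and is the smaller of the two black ones. I'll confirm it in a crop before reaching for it. The lid comes first: it is open to about 1.06 rad, with the tab near (548,60,193). The case yaw is about -0.08 and the hinge is at about (623,56).

Emit:
servo_tool --plan '[26, -41, 3, 0, 0, 1.2, 0, 26, -41, 3, 0, 0, 1.2, 0, 26, -41, 3, 0, 0, 1.2, 0, 26, -41, 3, 0, 0, 1.2, 0, 26, -41, 3, 0, 0, 1.2, 0, 26, -41, 3, 0, 0, 1.2, 0, 26, -41, 3, 0, 0, 1.2, 0, 26, -41, 3, 0, 0, 1.2, 0, 26, -41, 3, 0, 0, 1.2, 0, 26, -41, 3, 0, 0, 1.2, 0, 26, -41, 3, 0, 0, 1.2, 0, 26, -41, 3, 0, 0, 1.2, 0, 26, -41, 3, 0, 0, 1.2, 0, 26, -41, 3, 0, 0, 1.2, 0, 0, 0, 0, 0, 0, 0, 0]' --newtons 20

```text
t: 2.6
tcp_pos: [598.3, 51.3, 265.2]
ee_rot: [-3.137, 0.003, 3.073]
force: [-0.3, 0.5, 0.4]
gripper_width: 0.4
gripper_force: 0.0
```

```bash
python3 - <<'E'
from h import *
a,_=ctrl.grab_frame('scene')
cv2.imwrite('pics/sty.png',cv2.resize(a[215:350,75:210,::-1],None,fx=4,fy=4,interpolation=cv2.INTER_CUBIC))
s=ctrl.observe();print(s['t'],r(s['tcp_pos']),np.round(s['ee_rot'],3),s['gripper_width'],s['force'])
lm('scene',['lid_tab'])
E
```

```text
2.65 [596.6, 55.7, 264.8] [-3.140e+00  1.000e-03  3.077e+00] 0.28614864276455376 [-0.12513868  0.8606732  -0.57767657]
scene lid_tab [(0.65, [546.1, 68.9, 194.3]), (0.48, [594.3, 107.5, 114.8])]
```

View pics/sty.png

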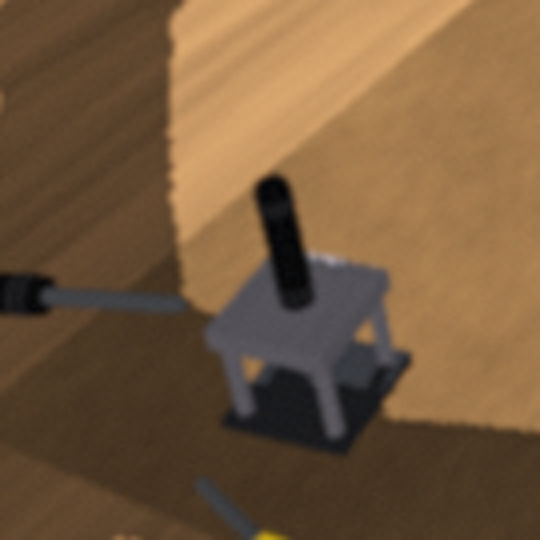

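The stylus in the stand is confirmed: a slim black handle on the grey plate at about (290,240) in the crop. The look-alikes have since fallen flat beside it. Now I'll swing the lid shut along its arc.

Emit:
servo_tool --plan '[-10, 4, -35, 0, 0, 0, 0, -6, 4, -35, 0, 0, 0, 0, -12, 0, -3, 0, 0, 0, 0, -8, 0, -3, 0, 0, 0, 0, -15, 0, -8, 0, 0, 0, 0, -12, 0, -10, 0, 0, 0, 0, -12, 0, -10, 0, 0, 0, 0, -10, 0, -12, 0, 0, 0, 0, -9, 0, -13, 0, 0, 0, 0, -8, 0, -13, 0, 0, 0, 0, -6, 0, -14, 0, 0, 0, 0, -5, 0, -15, 0, 0, 0, 0, -3, 0, -15, 0, 0, 0, 0, -2, 0, -15, 0, 0, 0, 0, 0, 0, -7, 0, 0, 0, 0, 0, 0, -4, 0, 0, 0, 0]'

```text
t: 4.3
tcp_pos: [477.0, 69.5, 55.3]
ee_rot: [3.14, -0.002, 3.086]
force: [-15.4, -1.6, 56.0]
gripper_width: 0.6
gripper_force: 27.9
```

Emit:
servo_tool --plan '[0, 0, 3, 0, 0, 0, 0, 0, 0, 3, 0, 0, 0, 0, 0, 0, 20, 0, 0, 0, 0, 0, 0, 40, 0, 0, 0, 0, 10, 0, 50, 0, 0, 0, 0, 20, 0, 50, 0, 0, 0, 0, 0, 0, 0, 0, 0, 0, 0]'

```text
t: 5.0
tcp_pos: [512.0, 69.1, 221.3]
ee_rot: [3.137, 0.016, 3.085]
force: [0.6, 0.5, 0.5]
gripper_width: 0.7
gripper_force: 0.0
```

```bash
cat >> h.py <<'E'
from scipy.spatial.transform import Rotation as Ro
def tool():
    s=ctrl.observe();T=np.eye(4);T[:3,:3]=Ro.from_euler('xyz',s['ee_rot']).as_matrix();T[:3,3]=s['tcp_pos'];return T
def wworld(T,depth,px):
    c=ctrl.get_calibration('wrist');K=np.array(c['camera_matrix'])
    px=np.array(px,float).reshape(-1,2)
    n=cv2.undistortPoints(px[:,None],K,np.array([c['k1'],0,0,0,0],float))[:,0]
    z=np.array([depth[int(round(v)),int(round(u))] for u,v in px])
    M=T@np.array(c['tool_from_camera'])
    return np.c_[n*z[:,None],z]@M[:3,:3].T+M[:3,3]
E
python3 - <<'E'
from h import *
T=tool();print(r(T[:3,3]))
w,d=ctrl.grab_frame('wrist');save('w1.png',w);np.savez('w1.npz',T=T,d=d)
lm('wrist',['lid_hole','lid_tab','lid_hinge'])
t,dt=ctrl.grab_frame('top');save('top2.png',t);np.save('top2d.npy',dt)
lm('top',['lid_hole','lid_tab','lid_hinge','case','stylus_grip','stand'])
a,_=ctrl.grab_frame('scene')
lm('scene',['lid_hole','lid_tab','lid_hinge','stylus_grip','stand'])
print(np.array(ctrl.get_calibration('wrist')['tool_from_camera']).round(2))
E
```

```text
[512.0, 69.1, 221.3]
wrist lid_hole [(0.84, [556.7, 114.6, 54.7]), (0.64, [545.7, 59.3, -0.6])]
wrist lid_tab [(0.97, [465.4, 61.7, 56.5])]
wrist lid_hinge []
top lid_hole []
top lid_tab [(0.7, [436.8, 345.7, 0.3])]
top lid_hinge [(0.79, [624.1, 53.3, 53.9])]
top case [(0.49, [737.4, -275.2, -1.9]), (0.48, [428.7, -325.7, -4.1])]
top stylus_grip [(0.78, [509.8, -425.3, 10.4]), (0.69, [740.1, -273.5, 1.9]), (0.64, [430.9, -331.8, 105.8]), (0.59, [212.9, -368.5, 9.6])]
top stand [(0.94, [427.6, -328.0, 0.2])]
scene lid_hole [(0.95, [554.3, 106.9, 55.3])]
scene lid_tab [(0.78, [460.3, 68.4, 58.1])]
scene lid_hinge []
scene stylus_grip [(0.66, [511.9, -425.4, 3.6]), (0.63, [210.6, -368.4, 12.6]), (0.62, [421.0, -327.5, 100.7])]
scene stand [(0.64, [425.0, -326.0, -0.7])]
[[  -0.     -0.96   -0.27   73.3 ]
 [   1.     -0.      0.     -0.99]
 [  -0.     -0.27    0.96 -162.45]
 [   0.      0.      0.      1.  ]]
```

View pics/w1.png

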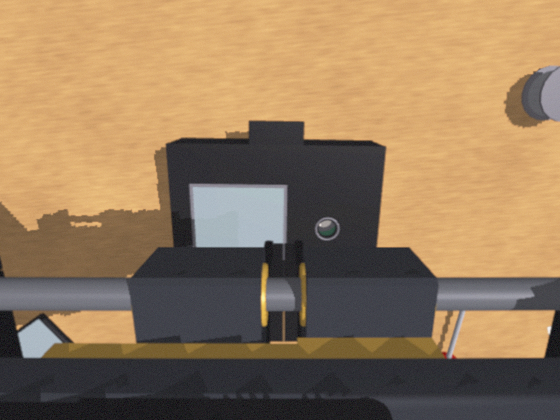

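View pics/top2.png

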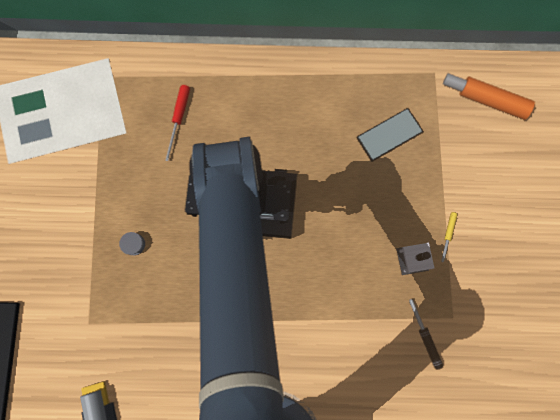

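The lid looks shut. The hole's ring is at (327,229) in the wrist picture and the tab at (276,132). In the top picture the stand is at (416,258), with the look-alikes lying flat at (427,335) and (450,232).

```bash
python3 - <<'E'
from h import *
f=np.load('w1.npz');T,d=f['T'],f['d']
print(wworld(T,d,[(200,150),(350,150),(360,235),(315,229),(339,229),(327,217),(327,241),(340,180),(180,235)]).round(1))
print(wworld(T,d,[(249,123),(303,123),(276,123)]).round(1))
a,dt=ctrl.grab_frame('top')
# stylus & stand via silhouette
for n in('stylus_grip','stand'):
    for m in ctrl.silhouettes('top',n)[:4]:
        v,u=np.nonzero(m['pixels']);P=world('top',dt,np.c_[u,v]);
        k=P[:,2]>np.percentile(P[:,2],60);print(n,round(m['score'],2),u.mean(),v.mean(),len(u),P[k].mean(0).round(1),P[:,2].max().round(1))
E
```

```text
[[473.8  -4.7  55.4]
 [481.6 131.5  56.5]
 [564.9 141.   55.7]
 [555.5  97.2  57.4]
 [556.9 120.3  57.2]
 [544.1 109.   57.3]
 [569.4 108.7  55.4]
 [509.1 122.2  55.4]
 [554.3 -33.9  56.4]]
[[452.5  41.9  55.7]
 [455.3  89.9  55.9]
 [453.8  65.9  56.8]]
stylus_grip 0.61 422.8141592920354 256.07964601769913 113 [ 423.  -329.4  131.5] 136.4
stylus_grip 0.61 448.89082969432314 232.13973799126637 229 [ 501.4 -421.7   17.2] 21.1
stand 0.64 413.54313487241797 258.62940461725395 823 [ 421.5 -326.3   75. ] 1242.7
```

Emit:
servo_tool --plan '[-10, -44, 0, 0, 0, 0, 60, -10, -44, -3, 0, 0, 0, 60, -10, -44, -3, 0, 0, 0, 60, -10, -44, -4, 0, 0, 0, 60, -10, -44, -4, 0, 0, 0, 60, -10, -44, -4, 0, 0, 0, 60, -10, -44, -4, 0, 0, 0, 60, -10, -44, -4, 0, 0, 0, 60, -8, -46, -4, 0, 0, 0, 60, 0, 0, 0, 0, 0, 0, 60, 0, 0, 0, 0, 0, 0, 60]'

```text
t: 7.1
tcp_pos: [417.1, -330.7, 183.8]
ee_rot: [3.141, -0.001, 3.082]
force: [1.0, 0.7, 0.3]
gripper_width: 59.9
gripper_force: 0.0
```

```bash
python3 - <<'E'
from h import *
T=tool();print(r(T[:3,3]))
w,d=ctrl.grab_frame('wrist');save('w2.png',w);np.savez('w2.npz',T=T,d=d)
lm('wrist',['stylus_grip','stylus_center','stand'])
for n in('stylus_grip',):
    for m in ctrl.silhouettes('wrist',n)[:3]:
        v,u=np.nonzero(m['pixels']);P=wworld(T,d,np.c_[u,v])
        print(round(m['score'],2),u.mean(),v.mean(),len(u),P[:,2].max())
        for z in range(70,140,10):
            k=abs(P[:,2]-z)<5
            if k.sum()>5: print(z,np.median(P[k],0).round(1),P[k].min(0).round(1),P[k].max(0).round(1))
E
```

```text
[417.1, -330.7, 183.8]
wrist stylus_grip [(0.77, [429.6, -331.3, 101.6])]
wrist stylus_center [(0.94, [477.5, -412.7, 10.4]), (0.83, [427.7, -332.0, 68.6]), (0.26, [429.9, -332.2, 104.2])]
wrist stand [(0.67, [422.1, -329.5, 2.3])]
0.84 265.8629531388152 37.71971706454465 1131 346.31712460801
0.7 287.2118644067797 223.114406779661 944 346.31712460801
70 [ 416.1 -328.5   72. ] [ 414.3 -336.7   65. ] [ 424.2 -320.9   74.6]
80 [ 416.1 -329.3   80. ] [ 414.8 -336.7   75.4] [ 420.6 -321.7   84.6]
90 [ 416.1 -328.7   89.9] [ 414.7 -336.5   85. ] [ 420.6 -321.4   95. ]
100 [ 416.3 -328.8  100.5] [ 414.9 -336.3   95.3] [ 420.4 -321.7  105. ]
110 [ 416.2 -329.2  110.6] [ 414.8 -336.8  105. ] [ 421.5 -322.   114.8]
120 [ 415.9 -328.3  120.9] [ 414.4 -336.6  115. ] [ 424.2 -321.   125. ]
130 [ 420.7 -329.1  131.9] [ 414.8 -336.6  125. ] [ 428.5 -320.9  133.8]
0.62 208.7035175879397 217.82663316582915 398 346.31712460801
```

View pics/w2.png

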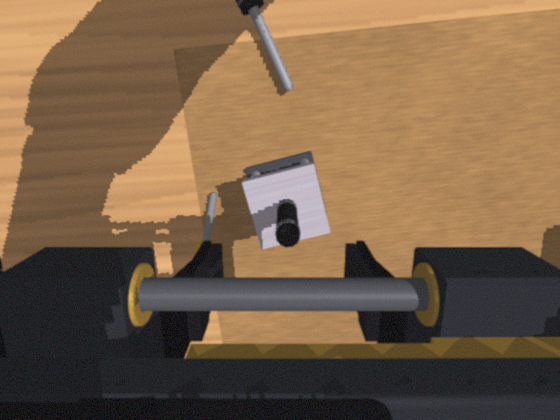

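The stylus's top end is at (288,234) in the picture, between the fingers, so its axis is near (423,-329). Descending to grip.

Emit:
servo_tool --plan '[3, 1, -15, 0, 0, 0, 60, 3, 1, -20, 0, 0, 0, 60, 0, 0, -25, 0, 0, 0, 60, 0, 0, -25, 0, 0, 0, 60, 0, 0, -13, 0, 0, 0, 60, 0, 0, 0, 0, 0, 0, 60, 0, 0, 0, 0, 0, 0, 5, 0, 0, 0, 0, 0, 0, 5, 0, 0, 0, 0, 0, 0, 5, 0, 0, 0, 0, 0, 0, 5, 0, 0, 0, 0, 0, 0, 5, 0, 0, 0, 0, 0, 0, 5, 0, 0, 0, 0, 0, 0, 5, 0, 0, 0, 0, 0, 0, 5]' --newtons 35

```text
t: 8.75
tcp_pos: [423.7, -327.9, 86.1]
ee_rot: [3.142, 0.0, 3.085]
force: [0.1, 0.0, 1.3]
gripper_width: 15.2
gripper_force: 35.0
```

Emit:
servo_tool --plan '[0, 0, 10, 0, 0, 0, 5, 0, 0, 20, 0, 0, 0, 5, 0, 0, 30, 0, 0, 0, 5, 0, 0, 30, 0, 0, 0, 5, 0, 0, 10, 0, 0, 0, 5, 12, 30, 0, 0, 0, 0, 5, 12, 40, 0, 0, 0, 0, 5, 12, 40, 0, 0, 0, 0, 5, 12, 40, 0, 0, 0, 0, 5, 12, 40, 0, 0, 0, 0, 5, 12, 40, 0, 0, 0, 0, 5, 12, 40, 0, 0, 0, 0, 5, 12, 40, 0, 0, 0, 0, 5, 12, 40, 0, 0, 0, 0, 5, 12, 40, 0, 0, 0, 0, 5, 6, 25, 0, 0, 0, 0, 5, 4, 17, 0, 0, 0, 0, 5, 0, 0, 0, 0, 0, 0, 5, 0, 0, 0, 0, 0, 0, 5]'

```text
t: 10.65
tcp_pos: [553.2, 102.6, 185.7]
ee_rot: [-3.14, -0.001, 3.084]
force: [0.2, 0.1, -0.1]
gripper_width: 15.3
gripper_force: 35.0
```

```bash
python3 - <<'E'
from h import *
T=tool();print(r(T[:3,3]))
w,d=ctrl.grab_frame('wrist');np.savez('w3.npz',T=T,d=d);save('w3f.png',w)
cv2.imwrite('pics/w3.png',cv2.resize(w[100:300,180:450,::-1],None,fx=2.9,fy=2.9,interpolation=cv2.INTER_CUBIC))
lm('wrist',['lid_hole','stylus_tip','stylus_grip'])
P=wworld(T,d,[(u,v) for v in range(0,420) for u in range(0,560)]).reshape(420,560,3)
# stylus points between lid and fingers
m=(P[...,2]>75)&(P[...,2]<200)&(abs(P[...,1]-T[1,3])<20)&(abs(P[...,0]-T[0,3])<25)
Q=P[m]
for z in range(75,180,8):
    k=abs(Q[:,2]-z)<4
    if k.sum()>3: print(z,k.sum(),Q[k].min(0).round(1),Q[k].max(0).round(1))
a,da=ctrl.grab_frame('scene');save('sc3.png',a)
lm('scene',['lid_hole','stylus_tip','stylus_grip','lid_tab'])
E
```

```text
[553.2, 102.6, 185.7]
wrist lid_hole [(0.88, [561.3, 108.0, 51.0])]
wrist stylus_tip [(0.97, [553.4, 101.6, 107.1])]
wrist stylus_grip [(0.71, [555.7, 98.6, 203.0])]
107 7 [549.   98.8 110. ] [551.5 104.9 111. ]
115 31 [548.8  98.8 111.1] [551.4 104.9 118.8]
123 39 [548.7  98.2 119. ] [551.6 104.8 127. ]
131 40 [548.6  98.3 127.2] [551.8 104.8 134.8]
139 44 [548.7  98.4 135.1] [551.5 104.7 142.8]
147 30 [548.8  98.5 143.1] [550.7 104.6 148.9]
163 59 [544.3  94.1 161.3] [550.3 109.3 167. ]
171 195 [543.8  93.4 167.1] [553.  109.9 175. ]
179 163 [544.4  94.  175.1] [550.6 109.3 183. ]
scene lid_hole [(0.89, [557.0, 105.6, 56.0])]
scene stylus_tip [(0.66, [553.5, 100.0, 106.6]), (0.61, [330.5, -319.4, 11.9]), (0.57, [419.7, -400.1, 10.7]), (0.28, [749.7, 259.4, -2.7])]
scene stylus_grip [(0.84, [512.6, -427.5, 4.2]), (0.73, [214.5, -367.7, 11.0])]
scene lid_tab [(0.85, [461.9, 71.3, 53.9])]
```

View pics/w3.png

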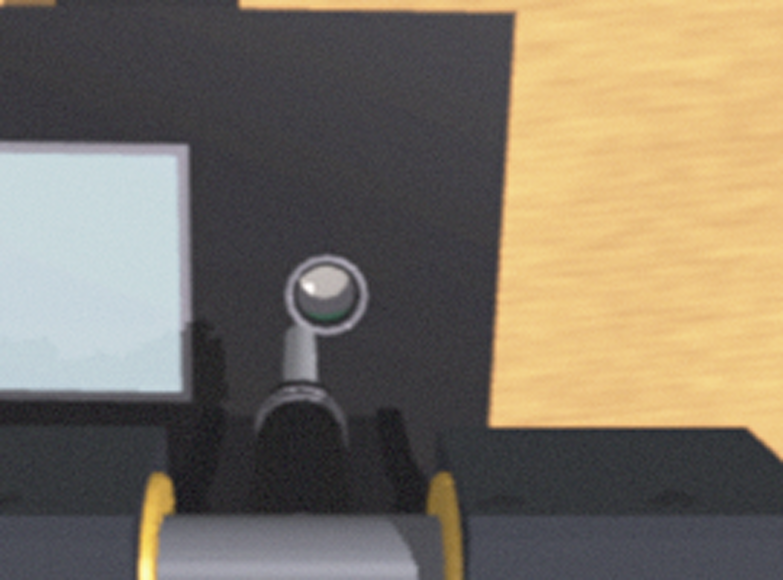

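The stylus hangs upright, with its tip at about (300,330) in the crop. The ring's centre is at (327,294) in the crop, which is (292.8,201.4) in the full picture.

```bash
python3 - <<'E'
from h import *
f=np.load('w3.npz');T=f['T']
w=cv2.imread('pics/w3f.png')
for zt in(56,57):
    c=ctrl.get_calibration('wrist');K=np.array(c['camera_matrix'])
    n=cv2.undistortPoints(np.array([[[292.8,201.4]]]),K,np.array([c['k1'],0,0,0,0],float))[0,0]
    M=T@np.array(c['tool_from_camera']);v=M[:3,:3]@np.r_[n,1];o=M[:3,3]
    print((o+v*(zt-o[2])/v[2]).round(1))
E
```

```text
[556.1 109.4  56. ]
[555.9 109.4  57. ]
```

Emit:
servo_tool --plan '[4, 7.5, 0, 0, 0, 0, 5, 0, 0, -15, 0, 0, 0, 5, 0, 0, -15, 0, 0, 0, 5, 0, 0, -10, 0, 0, 0, 5, 0, 0, 0, 0, 0, 0, 5, 0, 0, 0, 0, 0, 0, 5, 0, 0, 0, 0, 0, 0, 5]'

```text
t: 11.8
tcp_pos: [558.3, 111.9, 146.7]
ee_rot: [3.141, 0.001, 3.085]
force: [0.5, 0.3, -1.0]
gripper_width: 15.3
gripper_force: 35.0
```

```bash
python3 - <<'E'
from h import *
T=tool();print(r(T[:3,3]))
w,d=ctrl.grab_frame('wrist')
cv2.imwrite('pics/w4.png',cv2.resize(w[130:280,200:380,::-1],None,fx=4,fy=4,interpolation=cv2.INTER_CUBIC))
P=wworld(T,d,[(u,v) for v in range(420) for u in range(560)]).reshape(420,560,3)
m=(P[...,2]>64)&(P[...,2]<105)&(abs(P[...,1]-T[1,3])<20)&(abs(P[...,0]-T[0,3])<25)
Q=P[m];print(Q.min(0).round(1),Q.max(0).round(1))
E
```

```text
[558.3, 111.9, 146.7]
[553.8 107.6  70.5] [557.  114.4 104.9]
```

View pics/w4.png

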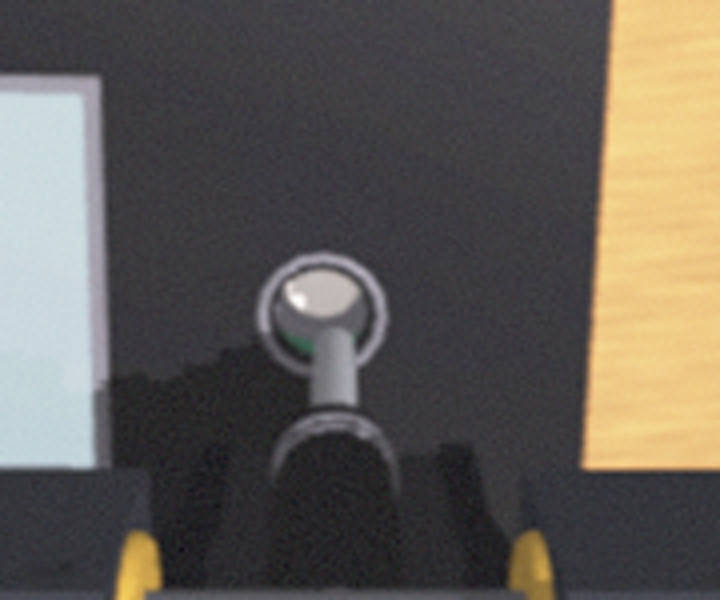

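The tip sits just above the ring: ring centre at (322,314) in the crop, shaft at column 335, so about 2 mm off in y. I'll correct that and go in.

Emit:
servo_tool --plan '[-1, -2, 0, 0, 0, 0, 5, 0, 0, 0, 0, 0, 0, 5, 0, 0, -6, 0, 0, 0, 5, 0, 0, -8, 0, 0, 0, 5, 0, 0, -8, 0, 0, 0, 5, 0, 0, -8, 0, 0, 0, 5, 0, 0, -3, 0, 0, 0, 5, 0, 0, 0, 0, 0, 0, 5, 0, 0, 0, 0, 0, 0, 5]'

```text
t: 12.75
tcp_pos: [556.8, 109.7, 113.0]
ee_rot: [3.142, 0.0, 3.085]
force: [0.5, 0.4, 0.0]
gripper_width: 15.1
gripper_force: 35.0
```

Emit:
servo_tool --plan '[0, 0, -2, 0, 0, 0, 5, 0, 0, -2, 0, 0, 0, 5, 0, 0, -2, 0, 0, 0, 5, 0, 0, 0, 0, 0, 0, 5, 0, 0, 0, 0, 0, 0, 5]'

```text
t: 13.25
tcp_pos: [557.1, 109.8, 107.4]
ee_rot: [3.141, 0.001, 3.085]
force: [0.3, 0.4, 2.9]
gripper_width: 15.4
gripper_force: 35.0
```

Emit:
servo_tool --plan '[0, 0, -2, 0, 0, 0, 5, 0, 0, -2, 0, 0, 0, 5, 0, 0, -1, 0, 0, 0, 5, 0, 0, 0, 0, 0, 0, 5, 0, 0, 0, 0, 0, 0, 5]'

```text
t: 13.75
tcp_pos: [557.8, 109.8, 104.2]
ee_rot: [3.14, 0.002, 3.085]
force: [-2.2, -0.2, 16.8]
gripper_width: 15.2
gripper_force: 35.0
```

Emit:
servo_tool --plan '[0, 0, 0, 0, 0, 0, 5, 0, 0, 0, 0, 0, 0, 5, 0, 0, 0, 0, 0, 0, 5]'

```text
t: 14.05
tcp_pos: [557.8, 109.8, 104.2]
ee_rot: [3.14, 0.002, 3.085]
force: [-2.2, -0.4, 14.7]
gripper_width: 15.2
gripper_force: 35.0
```

```bash
python3 - <<'E'
from h import *
T=tool();print(r(T[:3,3]))
w,d=ctrl.grab_frame('wrist')
cv2.imwrite('pics/w5.png',cv2.resize(w[130:280,200:380,::-1],None,fx=4,fy=4,interpolation=cv2.INTER_CUBIC))
P=wworld(T,d,[(u,v) for v in range(420) for u in range(560)]).reshape(420,560,3)
m=(P[...,2]>64)&(abs(P[...,1]-T[1,3])<12)&(abs(P[...,0]-T[0,3])<20)
Q=P[m]
for z in range(66,110,6):
    k=abs(Q[:,2]-z)<3
    if k.sum(): print(z,Q[k].min(0).round(1),Q[k].max(0).round(1))
print(wworld(T,d,[(260,150),(330,150)]).round(1), ctrl.observe()['force'])
E
```

```text
[557.8, 109.8, 104.2]
66 [553.3 106.6  64.1] [554.2 111.4  68.1]
78 [548.9 101.8  80.1] [553.9 115.1  80.9]
84 [548.6 100.8  81.2] [555.7 117.   87. ]
90 [548.  100.9  87. ] [556.6 116.8  93. ]
96 [548.5 101.2  93. ] [554.9 116.6  99. ]
102 [546.7  98.2  99. ] [555.  121.4 104.8]
108 [546.2  97.8 105. ] [555.  121.8 111. ]
[[507.6  98.1  55. ]
 [509.7 139.   56.8]] [-2.77997702 -0.72285489 15.30451194]
```

View pics/w5.png

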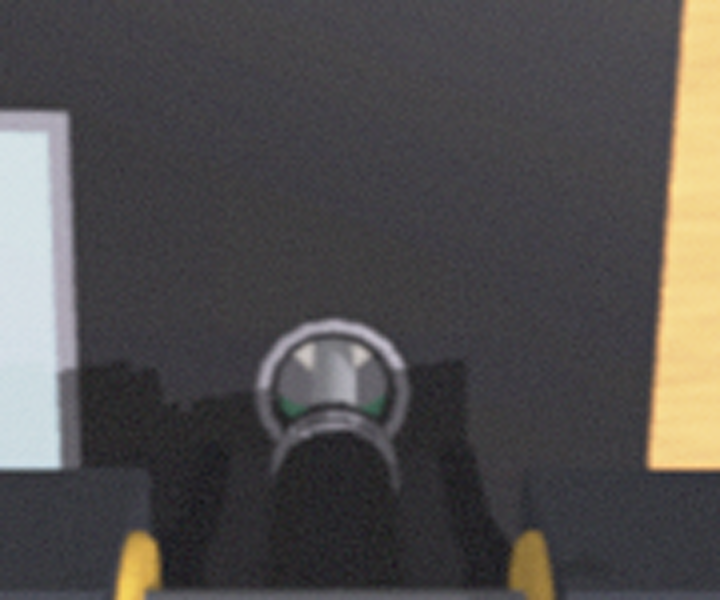

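The shaft goes through the centre of the hole onto the button, with the ring at (333,393) in the crop. The shoulder is at z≈80.5, so the tip is at about 25.5 and the button is fully down, with the lid flat. Handing in.

```bash
python3 -c "
from plant import ctrl
print(ctrl.close_job())"
```

```text
the job is handed in; nothing more can be done
None
```

The job is handed in: the lid is shut, and the stylus is still gripped upright through the lid hole, holding the reset button fully down by my final wrist-camera and force readings (no verdict was returned).

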